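Set out the bolts in cups for a bearing-plate assembly

ROBOT

A 6-joint arm with a two-finger parallel gripper is mounted at the origin on the work surface. World frame = base frame: x ahead of the robot, y to its left, z up, the work surface at z = 0. Lengths are in mm, angles in rad, forces in N, time in s.
With the tool pointing down it reaches from about 275 to 1000 mm from the base axis. Payload 8.4 kg.
Tool frame: the origin (TCP) lies at the very end of the fingers, on their centre line; the grasp point (between the pads) lies 19 mm behind it; z points along the fingers, x is the direction in which the jaws open and shut, and the axes are right-handed (so a half turn about z gives the same grasp; the last joint's range is limited). The gripper opens to 85 mm and grips with 20 to 120 N. Pads are 22 mm wide; open, the fingers measure 114 mm over their backs; the gripper's body (76 mm by 85 mm) begins 54 mm behind the grasp point. The pads swing forward as they close: fully open they stand 13 mm farther back than shut.
Start: joints at [-1.275, 0.353, 1.633, -0, 1.155, -0.002], TCP at [183.385, -597.493, 231.281] pointing down, gripper open.
Joint ranges: [-2.63, 2.63], [-0.92, 2.1], [0.06, 2.66], [-1.3, 4.44], [0, 2.69], [-3.02, 3.02]. Speed limits (rad/s): [2.22, 2.22, 2.79, 3.14, 3.14, 3.14].

INTERFACE

Orientations are given as [roll, pitch, yaw] about the fixed x, y, z axes, in that order (R = Rz(yaw) Ry(pitch) Rx(roll)).
In Python, from rig import r gives the robot as it stands. The module is installed in compiled form; this text tells all that it offers.
- The arm moves only by the tool apply_moves, never from a script. Its argument "targets" is a list that holds one entry, the list of rows, each a list of 7 numbers: the gripper's target within -1 to 1 (fully open at 1, half-way at 0, shut at -1), then the shift along the tool's x, y, z in cm, then the turn, a rotation vector about the tool's x, y, z in degrees. A call has 1 to 8 rows; each row is the pose to reach, as a shift and turn from the pose measured when the call began, along the tool's axes at that moment; what a row does not reach only later rows make up. A row lasts 1/10 s, in which the tool goes at most 50 mm and 8.59 degrees, less where a joint would pass 70% of its speed; a pose out of reach is approached as far as the arm can. A call with a gripper value outside its range is refused whole. The fingers move at their own pace and stop on an object; "newtons" is the grip in N (left out, the last holds). Time passes only in rows, so rows that repeat a pose let the fingers close. It gives the time, the measured TCP pose, the force and the opening at its end, in the units of the state.
- r.sense(): the state, without advancing time (a new reading comes with each control period).
- r.grab_frame(name): name is "scene" or "side" or "wrist"; returns a dict with "pixels" (384x512x3 uint8, red, green, blue), "fov_y" (degrees; the focal length in pixels is half the picture's height over the tangent of half this angle, whatever the lens; pixels are square), "cx", "cy" (the principal point, pixels), "R" (3x3) and "t" (3): a world point X has camera coordinates R X + t; the wrist camera has in their place "mount" (4x4, takes a point from camera to tool coordinates, whose origin is the TCP and whose axes are the tool frame's). Camera axes: x right, y down, z forward; pixel columns grow to the right and rows downward; lengths in mm; the calibration is good to about 2 mm. The wrist camera is an equidistant fisheye: a pixel r from the principal point sees the ray r / f radians off the axis. A picture is of the moment at which its call begins: read the wrist's pose just before it. There is no depth.
- r.sign_off(): hands the job in, once; it reports no verdict.
The state is a dict: "clock": time; "qpos": joint angles; "qvel": joint speeds; "joint_efforts": joint torques, N m; "eef_pos": TCP position; "tcp_rot": TCP orientation; "contact_force": force on the tool from outside, world axes, zero at the start; "wrist_torque": the same for the moment, N m; "opening": opening from 0.0 (shut) to 1.0 (fully open).
Only numpy, scipy, OpenCV 4.12 (cv2) and the standard library are available. Lean on these libraries where they do the work, as an engineer would, in place of code of your own. Each camera call takes 0.05 s, during which the arm holds its last target. There are 200 camera calls.

TASK

Two steel cups are nested in a stack: first lift the upper one straight off and stand it on the middle of the round black rubber mat, leaving the lower cup standing where it is. Then stand the bolts upright on their heads in their places: the longest bolt in the cup on the mat, the medium one in the cup left behind, and the shortest in the low square tray. Leave the plain round spacer where it stands.

Things in the scene. Friction and masses are not known exactly. Their poses are not given: they have to be found in the camera images.
- cup_upper: Upper, empty cup of the nested pair, about 100 g. Steel stepped cup 40 mm high: outside dia 66 mm from 12 mm up to the rim, about 54 mm below that step; wall 3 mm; inside dia 60 mm above, about 47 mm at the floor (4 mm thick). Origin: centre of its underside, z up. At the start it sits loosely in the lower cup, its step on that rim: underside 28 mm, rim 68 mm above the bench; its top 28 mm stand clear of the lower cup.
- cup_lower: Lower cup of the nested pair, loose on the bench, about 100 g. Steel stepped cup 40 mm high: outside dia 66 mm from 12 mm up to the rim, about 54 mm below that step; wall 3 mm; inside dia 60 mm above, about 47 mm at the floor (4 mm thick). Origin: centre of its underside, z up.
- mat: Round black rubber mat, 90 mm in diameter and 4 mm thick, fixed flat on the bench. Origin: centre of its underside; z up.
- tray: Low square grey painted tray, fixed to the bench, open on top: 100 x 100 mm outside, 14 mm high, walls and floor 4 mm thick. Origin: centre of its underside; x and y along its sides, z up.
- bolt_long: Black-steel hex bolt standing upright on its head, thread up, 92 mm tall in all: hexagonal head 24 mm across flats and 10 mm high at the bottom, round shank 16 mm in diameter above it. The longest and thickest of the three bolts. Mass about 160 g. Origin: centre of the head's underside (on the bench); z points up along the shank.
- bolt_medium: Black-steel hex bolt standing upright on its head, thread up, 74 mm tall in all: hexagonal head 19 mm across flats and 7.5 mm high at the bottom, round shank 12 mm in diameter above it. The middle one of the three bolts in length and thickness. Mass about 75 g. Origin: centre of the head's underside (on the bench); z points up along the shank.
- bolt_short: Black-steel hex bolt standing upright on its head, thread up, 56 mm tall in all: hexagonal head 17 mm across flats and 6.5 mm high at the bottom, round shank 10 mm in diameter above it. The shortest and thinnest of the three bolts. Mass about 45 g. Origin: centre of the head's underside (on the bench); z points up along the shank.
- spacer: Plain round aluminium spacer (no head, no hexagon) standing on end, 22 mm in diameter and 45 mm tall, loose, not part of the job. Origin: centre of its underside.
Mind the look-alikes: they are no part of the job. Leave any purple look-alike of the bolt_medium alone.

How it is judged:
By the outcome, as a careful person would: the job done as asked, in the order asked, and still so for the second after the job is handed in, with the robot touching nothing.
It also fails if it takes over 122 s, if anything falls off the work surface, if the arm or the gripper's body presses on something with over 40 N, if the wrist force passes 120 N, or if a joint passes its speed limit or range.

## Working session

There is one attempt and no reset: what is moved stays moved. The work goes in short steps, Python scripts to look and compute and a tool call to move; the robot and the scene stay as the last step left them, time stands still between calls to the robot, and variables do not carry over. Pictures are saved under pics/ and viewed, about 12 in all and at most 16, crops included, and the job is handed in when it is done.

Besides the shell and the picture viewer there is one more tool, called after "Emit:" in YAML: its name, and indented under it one key for each argument. apply_moves: Moves the arm, as the interface text tells. Its arguments: {"type":"object","properties":{"targets":{"type":"array"},"newtons":{"type":"number"}},"required":["targets"]}

```bash
mkdir -p pics
cat > h.py <<'E'
import numpy as np,cv2,json
from scipy.spatial.transform import Rotation as Ro
from rig import r
def snap(n,out):
    s=r.sense(); f=r.grab_frame(n)
    cv2.imwrite(f'pics/{out}.png',f['pixels'][:,:,::-1])
    np.save(f'pics/{out}.npy',dict(f=f,s=s),allow_pickle=True); return f,s
def load(out):
    d=np.load(f'pics/{out}.npy',allow_pickle=True).item(); return d['f'],d['s']
def T(s):
    p=np.array(s['eef_pos'],float); q=np.array(s['tcp_rot'],float)
    R=q if q.shape==(3,3) else (Ro.from_quat(q).as_matrix() if q.size==4 else Ro.from_euler('xyz',q).as_matrix())
    return R,p
def ray(f,s,u,v):
    H=f['pixels'].shape[0]; F=H/2/np.tan(np.radians(f['fov_y'])/2)
    x,y=u-f['cx'],v-f['cy']
    if 'mount' in f:
        rr=np.hypot(x,y)+1e-9; th=rr/F
        d=np.array([np.sin(th)*x/rr,np.sin(th)*y/rr,np.cos(th)]); M=np.array(f['mount']); R,p=T(s)
        return R@M[:3,3]+p, R@M[:3,:3]@d
    R=np.array(f['R']); return -R.T@np.array(f['t']), R.T@np.array([x/F,y/F,1])
def on(f,s,u,v,z):
    o,d=ray(f,s,u,v); return (o+d*(z-o[2])/d[2])
def proj(f,s,X):
    H=f['pixels'].shape[0]; F=H/2/np.tan(np.radians(f['fov_y'])/2)
    if 'mount' in f:
        R,p=T(s);M=np.array(f['mount']); c=M[:3,:3].T@(R.T@(np.array(X)-p)-M[:3,3])
        th=np.arctan2(np.hypot(c[0],c[1]),c[2]); k=F*th/np.hypot(c[0],c[1]); return f['cx']+k*c[0],f['cy']+k*c[1]
    c=np.array(f['R'])@np.array(X)+np.array(f['t']); return f['cx']+F*c[0]/c[2],f['cy']+F*c[1]/c[2]
E
python3 - <<'E'
from h import *
print(r.sense())
for n in ('scene','side','wrist'):
    f,s=snap(n,n+'0'); print(n,{k:np.round(v,2).tolist() for k,v in f.items() if k!='pixels'})
a=[cv2.imread(f'pics/{n}0.png') for n in('scene','side')]
E
```

```text
{'clock': 0.0, 'qpos': array([-1.27541009e+00,  3.53631102e-01,  1.63415130e+00, -4.93720518e-05,
        1.15521930e+00, -2.41573674e-03]), 'qvel': array([-1.22220032e-04, -7.63790553e-04, -4.53551021e-04, -5.89317284e-05,
        9.67484235e-04,  2.41264272e-04]), 'joint_efforts': array([ 4.55151181e-03, -6.05246258e+01, -3.42065442e+01,  1.99452993e-04,
        9.06484143e-03,  3.54346321e-05]), 'eef_pos': array([ 183.2198477 , -597.02657835,  230.56499362]), 'tcp_rot': array([ 3.14155092e+00,  1.40915291e-03, -1.27297442e+00]), 'contact_force': array([0.84718472, 0.27886766, 0.18546172]), 'wrist_torque': array([ 0.00897862, -0.00345679, -0.03518547]), 'opening': 0.9957127704671717}
scene {'fov_y': 44.76, 'cx': 259.74, 'cy': 191.73, 'R': [[0.66, 0.75, -0.02], [0.51, -0.46, -0.73], [-0.55, 0.47, -0.68]], 't': [-339.17, -211.08, 1468.52]}
side {'fov_y': 54.98, 'cx': 253.57, 'cy': 194.62, 'R': [[-0.91, -0.4, 0.02], [-0.21, 0.43, -0.88], [0.34, -0.81, -0.48]], 't': [496.24, 158.77, 600.11]}
wrist {'fov_y': 65.71, 'cx': 261.54, 'cy': 194.28, 'mount': [[1.0, -0.0, -0.0, 1.11], [0.0, 0.95, 0.3, -76.65], [-0.0, -0.3, 0.95, -142.27], [0.0, 0.0, 0.0, 1.0]]}
```

View pics/scene0.png

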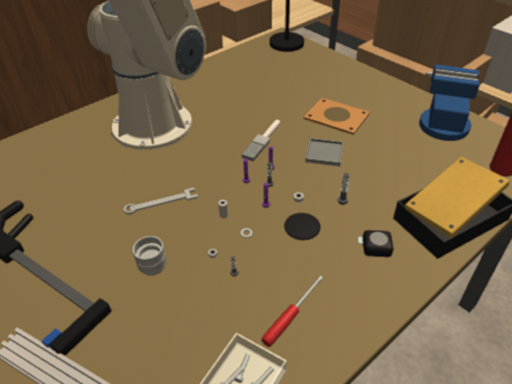

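View pics/side0.png

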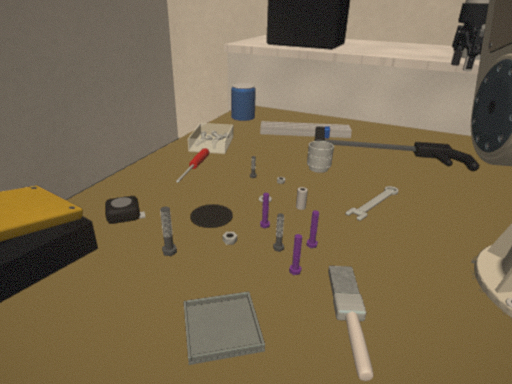

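The scene view shows the nested cups (150,253), spacer (223,208), short bolt (234,266), mat (302,226), long bolt (343,188) and tray (324,152). The medium bolt is at (270,175) with three purple bolts around it. The side view shows the long bolt at (168,232), medium at (280,232), short at (253,167), and the purple ones at (266,210), (313,229) and (296,254).

Run:
```python
from h import *
f,s=load('scene0'); g,_=load('side0')
def tri(a,b):
    o1,d1=ray(f,s,*a);o2,d2=ray(g,s,*b)
    A=np.c_[d1,-d2];k=np.linalg.lstsq(A,o2-o1,rcond=None)[0];p,q=o1+k[0]*d1,o2+k[1]*d2
    return np.round((p+q)/2),round(np.linalg.norm(p-q),1)
for n,a,b in [('long top',(346,175),(166,209)),('med top',(270,163),(280,214)),('short top',(234,258),(253,157)),('spacer top',(223,202),(302,189)),('mat',(302,226),(211,215)),('tray',(324,152),(223,325)),('cup rim',(149,243),(320,147))]: print(n,*tri(a,b))
# purple blobs
for nm,F in(('scene',f),('side',g)):
    h=cv2.cvtColor(F['pixels'],cv2.COLOR_RGB2HSV); m=cv2.inRange(h,(125,80,30),(160,255,255))
    n,l,st,c=cv2.connectedComponentsWithStats(m)
    for i in range(1,n):
        if st[i,4]>20:
            x,y,w,hh,a=st[i]; print(nm,st[i].tolist(),np.round(on(F,s,c[i][0],y+hh-4,3)[:2]))
R,p=T(s);print(R.round(2))
```

```text
long top [630. 179.  90.] 2.1
med top [456.  86.  74.] 1.7
short top [ 622. -171.   54.] 2.7
spacer top [463. -76.  45.] 1.3
mat [623.  40.   2.] 0.2
tray [462. 292.   4.] 1.4
cup rim [ 478. -288.   67.] 6.2
scene [269, 147, 4, 15, 52] [377. 160.]
scene [243, 158, 7, 25, 90] [399.  50.]
scene [262, 183, 8, 24, 102] [505.  27.]
side [260, 193, 9, 35, 186] [506.  25.]
side [307, 211, 12, 37, 238] [398.  49.]
side [290, 234, 12, 41, 292] [403. 136.]
[[ 0.29 -0.96 -0.  ]
 [-0.96 -0.29  0.  ]
 [-0.    0.   -1.  ]]
```

View pics/wrist0.png

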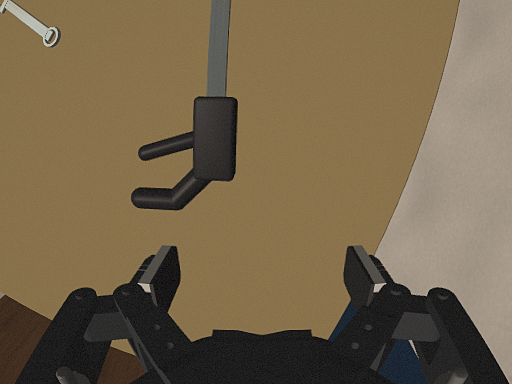

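```bash
cat >> h.py <<'E'
def to(x,y,z,yaw=-np.pi/2):
    s=r.sense();R,p=T(s);d=R.T@(np.array([x,y,z])-p)/10
    W=Ro.from_euler('xyz',[np.pi,0,yaw]).as_matrix()
    print('shift cm',d.round(2),'turn deg',np.degrees(Ro.from_matrix(R.T@W).as_rotvec()).round(1),'rows',round(np.linalg.norm(d)/5,1),'t',round(s['clock'],2))
E
python3 -c "
from h import *
to(475,-288,180)"
```

```text
shift cm [-20.99 -36.96   5.1 ] turn deg [ 0.   0.1 17.1] rows 8.6 t 0.15
```

Emit:
apply_moves:
  targets:
    - [[1,-5,-9,0,0,0,5],[1,-10,-18,1,0,0,10],[1,-15,-27,3,0,0,17],[1,-21,-37,5,0,0.1,17.1],[1,-21,-37,5,0,0.1,17.1],[1,-21,-37,5,0,0.1,17.1],[1,-21,-37,5,0,0.1,17.1],[1,-21,-37,5,0,0.1,17.1]]

```text
clock: 0.95
eef_pos: [456.7, -307.1, 184.9]
tcp_rot: [3.142, -0.001, -1.572]
contact_force: [0.5, -0.9, 0.5]
opening: 1.0
```

Emit:
apply_moves:
  targets:
    - [[1,0,0,0,0,0,0],[1,0,0,0,0,0,0]]

```text
clock: 1.15
eef_pos: [457.1, -306.0, 184.5]
tcp_rot: [3.141, -0.0, -1.569]
contact_force: [0.7, -0.4, 0.2]
opening: 1.001
```

```bash
python3 -c "
from h import *
to(475,-288,180)
snap('wrist','w1')"
```

```text
shift cm [-1.8  -1.79  0.45] turn deg [ 0.1 -0.   0.1] rows 0.5 t 1.15
```

View pics/w1.png

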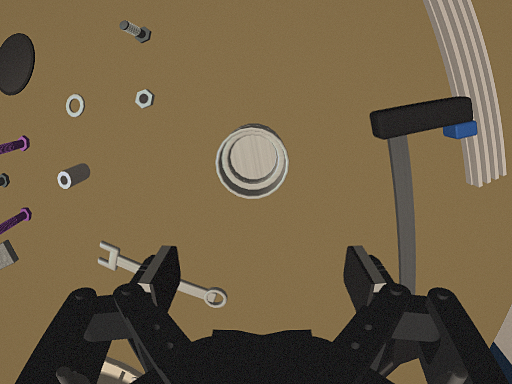

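The cup shows as a rim circle at about (252,162), with the spacer at (73,176), a nut at (145,98), and the short bolt lying along its perspective at (136,30). The background is saturated brown, so I'll segment the cup by low saturation.

```bash
cat >> h.py <<'E'
def rim(name,u0,v0,z,rad=75,R0=33):
    # outer blob of the cup near pixel; cast boundary onto plane z and fit a circle (robust)
    f,s=load(name);h=cv2.cvtColor(f['pixels'],cv2.COLOR_RGB2HSV)
    m=cv2.inRange(h,(0,0,70),(180,75,255)); k=np.zeros_like(m);cv2.circle(k,(u0,v0),rad,255,-1);m&=k
    cs=cv2.findContours(m,cv2.RETR_EXTERNAL,cv2.CHAIN_APPROX_NONE)[0]
    c=max(cs,key=cv2.contourArea)[:,0,:]
    P=np.array([on(f,s,u,v,z)[:2] for u,v in c])
    from scipy.optimize import least_squares
    q=least_squares(lambda q:np.hypot(*(P-q[:2]).T)-q[2],[*P.mean(0),R0],loss='soft_l1',f_scale=1).x
    res=np.hypot(*(P-q[:2]).T)-q[2]
    print('bbox',c.min(0),c.max(0),'circle',q.round(1),'med res',np.median(abs(res)).round(2)); return q
E
python3 -c "
from h import *
q=rim('w1',252,162,68)
to(q[0],q[1],120)"
```

```text
bbox [215 124] [288 198] circle [ 481.8 -298.3   32.7] med res 0.5
shift cm [-0.88 -2.53  6.47] turn deg [ 0. -0.  0.] rows 1.4 t 1.2
```

```bash
python3 -c "
from h import *
for n in('scene0','side0'):
    f,s=load(n);print(n,np.round(proj(f,s,[481.8,-298.3,68]),1),np.round(proj(f,s,[481.8,-298.3,0]),1))
im=np.hstack([cv2.resize(cv2.imread('pics/scene0.png')[220:290,110:190],None,fx=5,fy=5,interpolation=2),cv2.resize(cv2.imread('pics/side0.png')[120:190,280:360],None,fx=5,fy=5,interpolation=2)]);cv2.imwrite('pics/c1.png',im)"
```

```text
scene0 [146.9 247.1] [152.3 266.5]
side0 [320.7 144.6] [318. 168.]
```

View pics/c1.png

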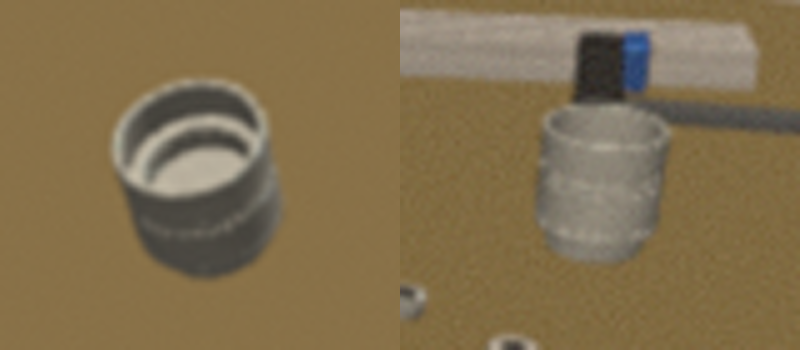

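Rim centres in the crops are at about (148,247.6) in scene and (321,145.6) in side. That agrees with the wrist fit to about 1 px.

Emit:
apply_moves:
  targets:
    - [[1,-0.9,-2.5,2,0,0,0],[1,-0.9,-2.5,5,0,0,0],[1,-0.9,-2.5,8,0,0,0],[1,-0.9,-2.5,11,0,0,0],[1,-0.9,-2.5,13,0,0,0],[1,-0.9,-2.5,14,0,0,0],[1,-0.9,-2.5,14.4,0,0,0],[1,-0.9,-2.5,14.4,0,0,0]]

```text
clock: 2.0
eef_pos: [481.3, -298.9, 41.0]
tcp_rot: [3.141, -0.001, -1.571]
contact_force: [-0.8, 0.8, 0.9]
opening: 0.997
```

```bash
python3 -c "
from h import *
to(481.8,-298.3,40)
snap('wrist','w2');snap('side','s2')
a=cv2.imread('pics/side0.png')
im=np.hstack([cv2.resize(cv2.imread('pics/side'[:7]+'2.png' if 0 else 'pics/s2.png')[60:210,240:400],None,fx=3,fy=3)]);cv2.imwrite('pics/c2.png',im)"
```

```text
shift cm [-0.06 -0.05  0.1 ] turn deg [ 0.  -0.1 -0. ] rows 0.0 t 2.0
```

View pics/c2.png

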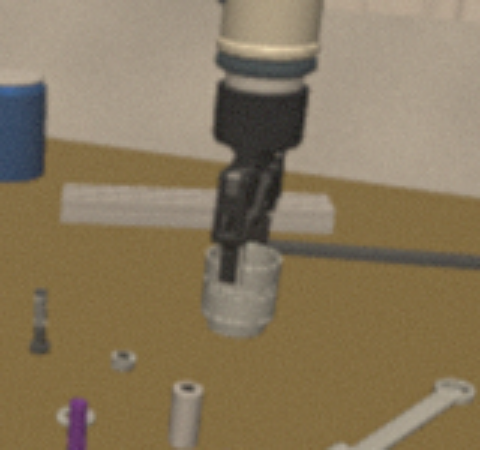

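The near finger tip at crop (230,283) sits just above the seam between the cups, which is at about crop row 292. Closing.

Emit:
apply_moves:
  targets:
    - [[0.2,0,0,0,0,0,0],[0.2,0,0,0,0,0,0],[0.2,0,0,0,0,0,0],[0.2,0,0,0,0,0,0],[0.2,0,0,0,0,0,0],[0.2,0,0,0,0,0,0]]
  newtons: 40

```text
clock: 2.7
eef_pos: [482.6, -299.4, 43.3]
tcp_rot: [-3.139, -0.003, -1.57]
contact_force: [-2.7, -0.6, 10.2]
opening: 0.76
```

Emit:
apply_moves:
  targets:
    - [[0.2,0,0,-0.2,0,0,0],[0.2,0,0,-0.5,0,0,0],[0.2,0,0,-1,0,0,0],[0.2,0,0,-1.5,0,0,0],[0.2,0,0,-2,0,0,0],[0.2,0,0,-2.5,0,0,0],[0.2,0,0,-3,0,0,0],[0.2,0,0,-4,0,0,0]]

```text
clock: 3.5
eef_pos: [482.2, -299.0, 83.4]
tcp_rot: [-3.14, -0.002, -1.571]
contact_force: [-0.1, 0.3, -0.2]
opening: 0.757
```

```bash
python3 -c "
from h import *
s=r.sense();print(s['eef_pos'],s['opening'],s['contact_force'])
snap('side','s3');a=cv2.imread('pics/s3.png');cv2.imwrite('pics/c3.png',cv2.resize(a[60:210,240:400],None,fx=3,fy=3))"
```

```text
[ 482.16337628 -298.99059696   83.42656472] 0.7570628129041459 [-0.09370981  0.28320914 -0.2227032 ]
```

View pics/c3.png

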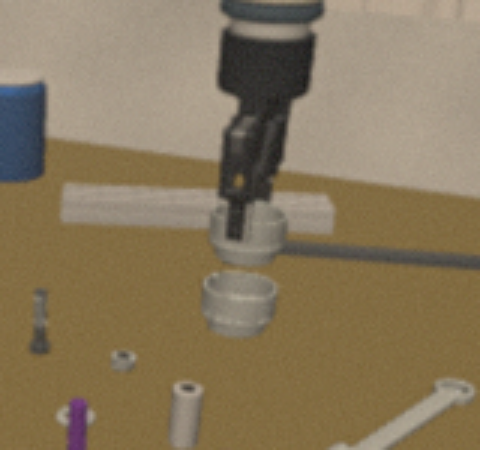

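The upper cup is lifted level and the lower one still stands at crop (240,300). Next, the mat centre from both fixed views.

```bash
python3 -c "
from h import *
for n,u0,v0 in(('scene0',302,226),('side0',211,215)):
    f,s=load(n);g=f['pixels'].max(2);m=cv2.inRange(g,0,60);k,l,st,c=cv2.connectedComponentsWithStats(m);i=l[v0,u0]
    cc=max(cv2.findContours((l==i).astype(np.uint8),0,1)[0],key=len)[:,0]
    P=np.array([on(f,s,u,v,4)[:2] for u,v in cc]).astype(np.float32)
    print(n,st[i],cv2.minEnclosingCircle(P),cv2.fitEllipse(P))
to(623,40,100)"
```

```text
scene0 [285 214  35  26 722] ((623.8914794921875, 38.748390197753906), 43.182518005371094) ((624.1178588867188, 38.77769088745117), (83.2999038696289, 83.69114685058594), 8.949462890625)
side0 [191 205  41  22 716] ((620.6865844726562, 44.28107833862305), 43.53171157836914) ((620.4683227539062, 44.31562423706055), (83.4891128540039, 84.46028137207031), 116.38986206054688)
shift cm [-33.95 -14.    -1.54] turn deg [-0.2 -0.2  0. ] rows 7.4 t 3.55
```

Emit:
apply_moves:
  targets:
    - [[0.2,-3,0,-3,0,0,0],[0.2,-8,-2,-4.7,0,0,0],[0.2,-13,-4,-4.7,-0.2,-0.2,0],[0.2,-18,-6,-4.7,-0.2,-0.2,0],[0.2,-23,-7.8,-4.7,-0.2,-0.2,0],[0.2,-28,-7.8,-4.7,-0.2,-0.2,0],[0.2,-32,-7.8,-4.7,-0.2,-0.2,0],[0.2,-33.9,-7.8,-4.7,-0.2,-0.2,0]]

```text
clock: 4.35
eef_pos: [561.0, 43.1, 131.7]
tcp_rot: [-3.141, 0.001, -1.569]
contact_force: [-0.8, 0.4, -1.4]
opening: 0.76
```

Emit:
apply_moves:
  targets:
    - [[0.2,0,0,0,0,0,0],[0.2,0,0,0,0,0,0]]

```text
clock: 4.55
eef_pos: [560.9, 43.7, 131.9]
tcp_rot: [-3.141, 0.0, -1.567]
contact_force: [0.5, 0.1, -0.6]
opening: 0.76
```

```bash
python3 -c "
from h import *
f,s=snap('wrist','w4'); u0,v0=map(int,proj(f,s,[622,41,4]));print(u0,v0)
g=f['pixels'].max(2);m=cv2.inRange(g,0,60);k,l,st,c=cv2.connectedComponentsWithStats(m);i=l[v0,u0]
cc=max(cv2.findContours((l==i).astype(np.uint8),0,1)[0],key=len)[:,0]
P=np.array([on(f,s,u,v,4)[:2] for u,v in cc]).astype(np.float32)
print(st[i],cv2.minEnclosingCircle(P),cv2.fitEllipse(P)); q=cv2.fitEllipse(P)[0]
to(q[0],q[1],40)"
```

```text
263 121
[ 217   73   97   96 7306] ((621.7991943359375, 39.81585693359375), 44.354026794433594) ((621.8419799804688, 39.84914779663086), (87.39218139648438, 87.5523910522461), 77.65921783447266)
shift cm [ 0.31 -6.08  9.19] turn deg [-0.   0.   0.2] rows 2.2 t 4.6
```

View pics/w4.png

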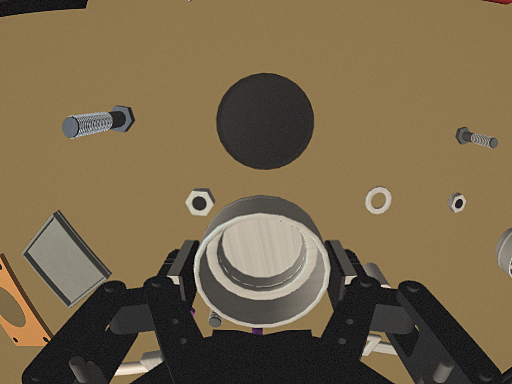

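The mat is at (265,121), with the cup in hand around (262,262). Checking the in-hand offset.

```bash
python3 -c "
from h import *
f,s=load('w4');print(s['eef_pos'])
for uv in [(195,262),(329,262),(262,197),(262,325)]: print(uv,on(f,s,*uv,s['eef_pos'][2]+24.7).round(1))
print(on(f,s,200,202,3))"
```

```text
[560.92843951  43.66243384 131.94885234]
(195, 262) [567.8  73.5 156.6]
(329, 262) [568.   11.4 156.6]
(262, 197) [599.7  42.6 156.6]
(262, 325) [529.5  42.4 156.6]
[544.50201812 102.8319584    3.        ]
```

Emit:
apply_moves:
  targets:
    - [[0.2,0.3,-3,0,0,0,0.2],[0.2,0.3,-6,2,0,0,0.2],[0.2,0.3,-6,5,0,0,0.2],[0.2,0.3,-6,8,0,0,0.2],[0.2,0.3,-6,9.5,0,0,0.2],[0.2,0.3,-6,10.3,0,0,0.2],[0.2,0.3,-6,10.6,0,0,0.2],[0.2,0.3,-6,10.6,0,0,0.2]]

```text
clock: 5.4
eef_pos: [621.6, 39.6, 26.6]
tcp_rot: [-3.14, 0.0, -1.572]
contact_force: [0.1, -0.0, -0.3]
opening: 0.754
```

Emit:
apply_moves:
  targets:
    - [[0.2,0,0,0.2,0,0,0],[0.2,0,0,0.3,0,0,0]]

```text
clock: 5.6
eef_pos: [622.4, 39.7, 24.7]
tcp_rot: [-3.138, 0.0, -1.572]
contact_force: [-0.1, -0.0, -0.5]
opening: 0.755
```

Emit:
apply_moves:
  targets:
    - [[0.2,0,0,0.2,0,0,0],[0.2,0,0,0.3,0,0,0]]

```text
clock: 5.8
eef_pos: [622.6, 39.8, 22.0]
tcp_rot: [-3.137, 0.0, -1.572]
contact_force: [-0.5, -0.2, -0.3]
opening: 0.76
```

Emit:
apply_moves:
  targets:
    - [[0.2,0,0,0.2,0,0,0],[0.2,0,0,0.2,0,0,0],[0.2,0,0,0.2,0,0,0]]

```text
clock: 6.1
eef_pos: [622.6, 39.8, 19.9]
tcp_rot: [-3.137, 0.0, -1.572]
contact_force: [0.2, 0.4, -1.1]
opening: 0.76
```

Emit:
apply_moves:
  targets:
    - [[0.2,0,0,0.2,0,0,0],[0.2,0,0,0.2,0,0,0],[0.2,0,0,0.2,0,0,0]]

```text
clock: 6.4
eef_pos: [622.9, 39.9, 19.4]
tcp_rot: [-3.137, 0.0, -1.571]
contact_force: [-4.7, -0.4, 15.1]
opening: 0.758
```

Contact at the predicted height. Releasing and rising.

Emit:
apply_moves:
  targets:
    - [[1,0,0,-0.1,0,0,0],[1,0,0,-0.1,0,0,0],[1,0,0,-0.1,0,0,0],[1,0,0,-0.1,0,0,0]]

```text
clock: 6.8
eef_pos: [622.8, 39.9, 20.2]
tcp_rot: [-3.137, 0.0, -1.571]
contact_force: [0.3, -0.1, 0.4]
opening: 1.005
```

Emit:
apply_moves:
  targets:
    - [[1,0,0,-2,0,0,0],[1,0,0,-5,0,0,0],[1,0,0,-9,0,0,0],[1,-2,0,-13,0,0,0],[1,-6.5,1,-13,0,0,0],[1,-6.5,1.5,-13,0,0,0],[1,-6.5,1.5,-13,0,0,0],[1,-6.5,1.5,-13,0,0,0]]

```text
clock: 7.6
eef_pos: [606.9, 104.2, 149.5]
tcp_rot: [-3.138, -0.0, -1.571]
contact_force: [-0.1, -0.4, 1.2]
opening: 1.0
```

```bash
python3 -c "
from h import *
f,s=snap('wrist','w5');print(s['eef_pos'],proj(f,s,[622,40,44]),proj(f,s,[630,179,90]),proj(f,s,[630,179,0]))
"
```

```text
[606.85091698 104.20431408 149.46807924] (np.float64(333.5794857430652), np.float64(176.81763746257636)) (np.float64(157.91732848409728), np.float64(182.06579360436496)) (np.float64(186.87934501334257), np.float64(159.1799946026316))
```

View pics/w5.png

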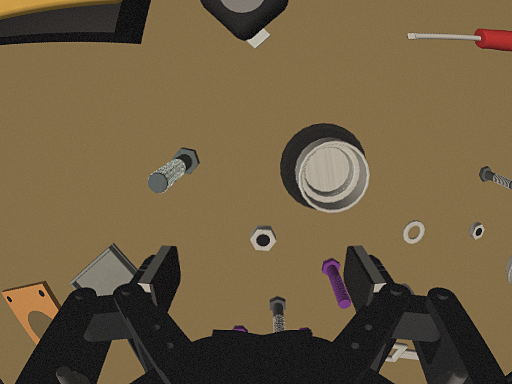

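The cup stands on the mat with its rim at about (333,175). The long bolt's top is at (158,182) and its head at (188,160), right on my prediction from (630,179).

```bash
python3 -c "
from h import *
q=rim('w5',333,176,44,50)
f,s=load('w5');print(on(f,s,158,182,92),on(f,s,188,160,8))
for P in ([456,86,74],[456,86,4]):print(proj(f,s,P))
to(630,179,150); to(630,179,40)"
```

```text
bbox [295 137] [369 212] circle [622.6  40.7  33.5] med res 0.84
[630.57688589 178.1790423   92.        ] [630.61001191 175.81588561   8.        ]
(np.float64(278.7415877119187), np.float64(344.0965930568717))
(np.float64(275.97106074259864), np.float64(303.10071902734904))
shift cm [-7.51 -2.28 -0.05] turn deg [-0.2 -0.  -0.1] rows 1.6 t 7.65
shift cm [-7.51 -2.25 10.95] turn deg [-0.2 -0.  -0.1] rows 2.7 t 7.65
```

Emit:
apply_moves:
  targets:
    - [[1,-4,-2.3,0,0,0,0],[0.3,-7.4,-2.4,0,0,0,0],[0.3,-7.4,-2.4,1,0,0,0],[0.3,-7.4,-2.4,4,0,0,0],[0.3,-7.4,-2.4,7.5,-0.2,0,0],[0.3,-7.4,-2.4,9.5,-0.2,0,0],[0.3,-7.4,-2.4,10.6,-0.2,0,0],[0.3,-7.4,-2.4,10.7,-0.2,0,0]]

```text
clock: 8.45
eef_pos: [630.5, 176.5, 40.6]
tcp_rot: [3.138, -0.001, -1.573]
contact_force: [-0.2, -0.1, 0.9]
opening: 0.653
```

Emit:
apply_moves:
  targets:
    - [[-1,0,0,0,0,0,0],[-1,0,0,0,0,0,0],[-1,0,0,0,0,0,0],[-1,0,0,0,0,0,0],[-1,0,0,0,0,0,0],[-1,0,0,0,0,0,0],[-1,0,0,0,0,0,0]]
  newtons: 60

```text
clock: 9.15
eef_pos: [631.3, 176.6, 41.7]
tcp_rot: [3.14, -0.001, -1.573]
contact_force: [-0.4, -1.6, 6.5]
opening: 0.17
```

Emit:
apply_moves:
  targets:
    - [[-1,0,0,-2,0,0,0],[-1,0,0,-6,0,0,0],[-1,0,0,-8,0,0,0],[-1,4,0.2,-8,0,0,0],[-1,8,0.5,-8,0,0,0],[-1,12,0.8,-8,0,0,0],[-1,13.6,0.8,-8,0,0,0],[-1,13.6,0.8,-8,0,0,0]]

```text
clock: 9.95
eef_pos: [622.9, 38.7, 121.9]
tcp_rot: [3.14, -0.001, -1.575]
contact_force: [-0.1, 0.2, -1.2]
opening: 0.172
```

```bash
python3 -c "
from h import *
to(623.4,40.7,52)
f,s=snap('wrist','w6');snap('scene','sc6');a=cv2.imread('pics/sc6.png')
cv2.imwrite('pics/c6.png',np.hstack([cv2.imread('pics/w6.png')[150:384,160:360],cv2.resize(a[140:257,220:340],None,fx=2,fy=2)]))"
```

```text
shift cm [-0.21 -0.06  6.99] turn deg [ 0.1 -0.1 -0.3] rows 1.4 t 9.95
```

View pics/c6.png

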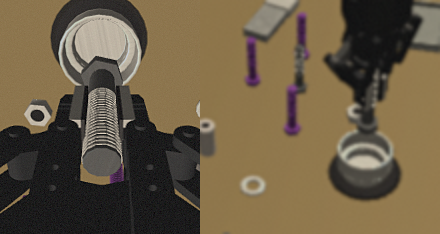

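The bolt is held upright, its head over the cup opening in both crops. Lowering.

Emit:
apply_moves:
  targets:
    - [[-1,-0.2,0,1,0,0,0],[-1,-0.2,0,3,0,0,0],[-1,-0.2,0,5,0,0,0],[-1,-0.2,0,6,0,0,0],[-1,-0.2,0,6.6,0,0,0],[-1,-0.2,0,6.9,0,0,0],[-1,-0.2,0,6.9,0,0,0]]

```text
clock: 10.75
eef_pos: [623.3, 43.3, 52.9]
tcp_rot: [3.14, -0.0, -1.573]
contact_force: [0.4, 0.2, -1.9]
opening: 0.174
```

Emit:
apply_moves:
  targets:
    - [[-1,0,0,0.1,0,0,0],[-1,0,0,0.2,0,0,0],[-1,0,0,0.2,0,0,0]]

```text
clock: 11.05
eef_pos: [623.6, 43.3, 51.2]
tcp_rot: [3.141, -0.0, -1.573]
contact_force: [-0.1, 0.5, -1.7]
opening: 0.17
```

Emit:
apply_moves:
  targets:
    - [[-1,0.2,0,0.1,0,0,0],[-1,0.2,0,0.1,0,0,0],[-1,0.2,0,0.2,0,0,0],[-1,0.2,0,0.2,0,0,0]]

```text
clock: 11.45
eef_pos: [623.8, 41.1, 49.8]
tcp_rot: [3.141, -0.0, -1.573]
contact_force: [-1.0, -0.7, 3.7]
opening: 0.172
```

Emit:
apply_moves:
  targets:
    - [[-1,0,0,0.1,0,0,0],[-1,0,0,0.1,0,0,0]]

```text
clock: 11.65
eef_pos: [623.9, 41.1, 49.7]
tcp_rot: [-3.142, -0.0, -1.574]
contact_force: [-3.0, -0.9, 9.0]
opening: 0.169
```

Emit:
apply_moves:
  targets:
    - [[0.3,0,0,0,0,0,0],[0.3,0,0,0,0,0,0],[0.3,0,0,0,0,0,0],[0.3,0,0,-1,0,0,0],[0.3,0,0,-4,0,0,0],[0.3,0,0,-8,0,0,0],[0.3,0,0,-11,0,0,0],[0.3,0,0,-11,0,0,0]]

```text
clock: 12.45
eef_pos: [626.9, 41.4, 165.2]
tcp_rot: [-3.133, 0.0, -1.573]
contact_force: [-0.2, 0.5, -0.5]
opening: 0.645
```

Emit:
apply_moves:
  targets:
    - [[0.3,-1,5,0,0,0,0],[0.3,-2,10,0,0,0,0],[0.3,-3,15,0,0,0,0],[0.3,-4.5,19,0,0,0,0],[0.3,-4.5,21.4,0,0,0,0],[0.3,-4.5,21.4,0,0,0,0],[0.3,-4.5,21.4,0,0,0,0],[0.3,-4.5,21.4,0,0,0,0]]

```text
clock: 13.25
eef_pos: [414.3, 87.0, 163.6]
tcp_rot: [-3.132, 0.0, -1.574]
contact_force: [0.2, -0.3, -0.5]
opening: 0.648
```

```bash
python3 -c "
from h import *
f,s=snap('wrist','w7');print(s['eef_pos'],s['opening'],proj(f,s,[456,86,74]),proj(f,s,[456,86,5]),proj(f,s,[623,41,100]))
"
```

```text
[414.25957323  86.95902116 163.63438222] 0.6482724299176819 (np.float64(261.22813469277105), np.float64(149.3427024189318)) (np.float64(261.2830362661094), np.float64(139.5919951098332)) (np.float64(321.36504784966144), np.float64(-61.037445261112225))
```

View pics/w7.png

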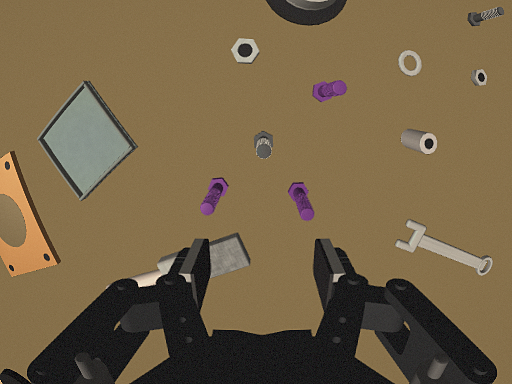

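The medium bolt's top is at (264,152) and its head at (263,138). The purple bolts are at (208,209), (308,213) and (340,88), clear of the jaw line. The tray corners are (87,81), (137,147), (83,199) and (38,139).

```bash
python3 -c "
from h import *
f,s=load('w7');q=lambda u,v,z:on(f,s,u,v,z).round(1)
print('med',q(264,152,74),q(263,138,4));print('purple',q(208,209,74),q(308,213,74),q(340,88,74))
C=[q(*c,14) for c in((87,81),(137,147),(83,199),(38,139))];print(C,np.mean(C,0),np.linalg.norm(C[0]-C[1]))
to(456,84.5,38)"
```

```text
med [453.9  83.8  74. ] [457.5  84.2   4. ]
purple [406.3 131.   74. ] [402.3  46.9  74. ] [505.9  24.   74. ]
[array([530.2, 274.9,  14. ]), array([453.2, 216.4,  14. ]), array([395.9, 296.7,  14. ]), array([472.1, 356.8,  14. ])] [462.85 286.2   14.  ] 96.7018614091787
shift cm [ 0.23 -4.06 12.59] turn deg [-0.5  0.  -0.2] rows 2.6 t 13.3
```

Emit:
apply_moves:
  targets:
    - [[0.3,0.2,-3,0,0,0,0],[0.3,0.2,-4.1,0,0,0,0],[0.3,0.2,-4.1,2,0,0,0],[0.3,0.2,-4.1,5,-0.5,0,0],[0.3,0.2,-4.1,8.5,-0.5,0,0],[0.3,0.2,-4.1,11,-0.5,0,0],[0.3,0.2,-4.1,12.2,-0.5,0,0],[0.3,0.2,-4.1,12.3,-0.5,0,0]]

```text
clock: 14.1
eef_pos: [455.6, 84.5, 39.5]
tcp_rot: [3.139, -0.0, -1.574]
contact_force: [-0.5, 0.9, 0.1]
opening: 0.653
```

Emit:
apply_moves:
  targets:
    - [[-1,0,0,0,0,0,0],[-1,0,0,0,0,0,0],[-1,0,0,0,0,0,0],[-1,0,0,0,0,0,0],[-1,0,0,0,0,0,0],[-1,0,0,0,0,0,0],[-1,0,0,0,0,0,0]]
  newtons: 50

```text
clock: 14.8
eef_pos: [456.5, 84.7, 40.5]
tcp_rot: [3.141, -0.0, -1.574]
contact_force: [-0.6, -0.6, 8.0]
opening: 0.124
```

Emit:
apply_moves:
  targets:
    - [[-1,0,0,-3,0,0,0],[-1,0,0,-7,0,0,0],[-1,0,0,-11,0,0,0],[-1,0,0,-11,0,0,0],[-1,5,0.5,-11,0,0,0],[-1,10,1,-11,0,0,0],[-1,15,1.5,-11,0,0,0],[-1,20,2,-11,0,0,0]]

```text
clock: 15.6
eef_pos: [435.2, -115.8, 150.4]
tcp_rot: [3.141, -0.0, -1.573]
contact_force: [1.4, -0.3, -0.1]
opening: 0.122
```

```bash
python3 -c "
from h import *
to(430,-299,150)"
```

```text
shift cm [18.32  0.48  0.04] turn deg [ 0.  -0.  -0.1] rows 3.7 t 15.6
```

Emit:
apply_moves:
  targets:
    - [[-1,5,0.5,0,0,0,0],[-1,10,0.5,0,0,0,0],[-1,14,0.5,0,0,0,0],[-1,17.5,0.5,0,0,0,0],[-1,18.3,0.5,0,0,0,0],[-1,18.3,0.5,0,0,0,0],[-1,18.3,0.5,0,0,0,0]]

```text
clock: 16.3
eef_pos: [429.3, -297.6, 149.9]
tcp_rot: [3.14, 0.001, -1.573]
contact_force: [0.4, 0.9, -1.5]
opening: 0.123
```

```bash
python3 -c "
from h import *
f,s=snap('wrist','w8');print(s['eef_pos'])
c=proj(f,s,[482,-299,40]);print(c)
q=rim('w8',int(c[0]),int(c[1]),40,55)
to(q[0],q[1],50)"
```

```text
[ 429.29861069 -297.64278377  149.90949588]
(np.float64(261.77136935369197), np.float64(131.89484370811005))
bbox [223  95] [299 170] circle [ 481.2 -298.1   32.3] med res 0.2
shift cm [ 0.08 -5.19 10.  ] turn deg [ 0.1  0.  -0.1] rows 2.3 t 16.35
```

View pics/w8.png

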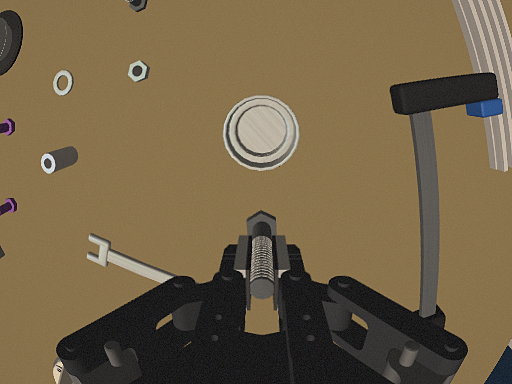

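The lower cup's rim is at (262,132) and the medium bolt is held straight at (261,260). Moving over the cup and lowering.

Emit:
apply_moves:
  targets:
    - [[-1,0.1,-3,0,0,0,0],[-1,0.1,-5.2,0,0,0,0],[-1,0.1,-5.2,2,0,0,0],[-1,0.1,-5.2,5,0,0,0],[-1,0.1,-5.2,8,0,0,0],[-1,0.1,-5.2,9.5,0,0,0],[-1,0.1,-5.2,10.2,0,0,0],[-1,0.1,-5.2,10.3,0,0,0]]

```text
clock: 17.15
eef_pos: [481.3, -297.8, 46.8]
tcp_rot: [3.14, 0.001, -1.572]
contact_force: [0.1, 0.4, 0.2]
opening: 0.122
```

Emit:
apply_moves:
  targets:
    - [[-1,0,0,0.1,0,0,0],[-1,0,0,0.2,0,0,0],[-1,0,0,0.3,0,0,0]]

```text
clock: 17.45
eef_pos: [481.9, -298.1, 44.7]
tcp_rot: [3.141, 0.0, -1.572]
contact_force: [-0.3, -0.1, -1.4]
opening: 0.126
```

Emit:
apply_moves:
  targets:
    - [[-1,0,0,0.1,0,0,0],[-1,0,0,0.1,0,0,0],[-1,0,0,0.1,0,0,0]]

```text
clock: 17.75
eef_pos: [482.0, -298.2, 44.6]
tcp_rot: [3.142, 0.0, -1.572]
contact_force: [-1.2, 1.3, 5.3]
opening: 0.121
```

Emit:
apply_moves:
  targets:
    - [[0.3,0,0,0,0,0,0],[0.3,0,0,0,0,0,0],[0.3,0,0,0,0,0,0],[0.3,0,0,-1,0,0,0],[0.3,0,0,-4,0,0,0],[0.3,0,0,-8,0,0,0],[0.3,0,0,-10.5,0,0,0],[0.3,0,0,-10.5,0,0,0]]

```text
clock: 18.55
eef_pos: [484.2, -299.6, 154.1]
tcp_rot: [-3.136, -0.003, -1.572]
contact_force: [0.3, -0.5, 0.3]
opening: 0.653
```

Emit:
apply_moves:
  targets:
    - [[0.3,-4,-3,0,0,0,0],[0.3,-8,-6,0,0,0,0],[0.3,-12,-8,0,0,0,0],[0.3,-12.7,-8,0,0,0,0],[0.3,-12.7,-8,0,0,0,0],[0.3,-12.7,-8,0,0,0,0]]

```text
clock: 19.15
eef_pos: [563.7, -173.1, 153.7]
tcp_rot: [-3.137, -0.004, -1.572]
contact_force: [0.0, -0.0, -0.1]
opening: 0.648
```

```bash
python3 -c "
from h import *
f,s=snap('wrist','w9');print(s['eef_pos'],proj(f,s,[622,-171,56]),proj(f,s,[622,-171,3]),proj(f,s,[482,-298,78]))
to(622,-171,20)"
```

```text
[ 563.73730978 -173.12973139  153.72803792] (np.float64(256.9578977567538), np.float64(127.26205516660644)) (np.float64(257.5577750042813), np.float64(123.25516564028206)) (np.float64(391.6172557867018), np.float64(284.5076373368437))
shift cm [-0.32 -5.76 13.41] turn deg [-0.3 -0.2 -0.1] rows 2.9 t 19.2
```

View pics/w9.png

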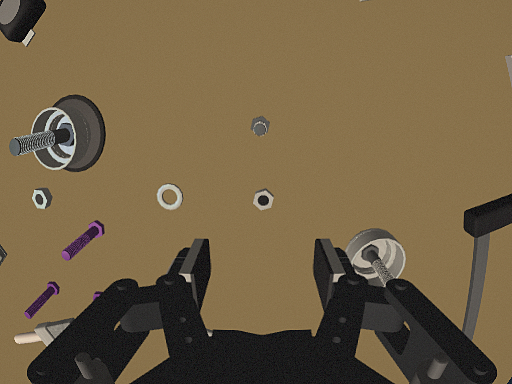

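The short bolt is at (261,127), so y ≈ -173.5. Both placed bolts stand in their cups, at (40,140) and (380,262).

Emit:
apply_moves:
  targets:
    - [[0.3,0,-4,0,0,0,0],[0.3,0,-5.8,0,0,0,0],[0.3,0,-5.8,3,-0.3,-0.2,0],[0.3,0,-5.8,7,-0.3,-0.2,0],[0.3,0,-5.8,10.5,-0.3,-0.2,0],[0.3,0,-5.8,12.5,-0.3,-0.2,0],[0.3,0,-5.8,13,-0.3,-0.2,0],[0.3,0,-5.8,13,-0.3,-0.2,0]]

```text
clock: 20.0
eef_pos: [621.6, -175.2, 23.6]
tcp_rot: [3.14, 0.0, -1.574]
contact_force: [-0.9, -0.4, 0.6]
opening: 0.654
```

Emit:
apply_moves:
  targets:
    - [[-1,0,0,0,0,0,0],[-1,0,0,0,0,0,0],[-1,0,0,0,0,0,0],[-1,0,0,0,0,0,0],[-1,0,0,0,0,0,0],[-1,0,0,0,0,0,0],[-1,0,0,0,0,0,0]]
  newtons: 40

```text
clock: 20.7
eef_pos: [622.5, -175.6, 25.0]
tcp_rot: [-3.141, -0.001, -1.574]
contact_force: [-1.1, -0.7, 6.6]
opening: 0.101
```

Emit:
apply_moves:
  targets:
    - [[-1,0,0,-2,0,0,0],[-1,0,0,-6,0,0,0],[-1,0,0,-11,0,0,0],[-1,0,0,-16,0,0,0],[-1,0,0,-17,0,0,0],[-1,0,0,-17,0,0,0]]

```text
clock: 21.3
eef_pos: [623.7, -175.7, 197.7]
tcp_rot: [-3.136, -0.002, -1.574]
contact_force: [0.2, 0.6, -0.7]
opening: 0.1
```

```bash
python3 -c "
from h import *
to(462,288,190)"
```

```text
shift cm [-46.32  16.32   0.6 ] turn deg [-0.3 -0.1 -0.2] rows 9.8 t 21.3
```

Emit:
apply_moves:
  targets:
    - [[-1,-4.5,1.5,0,0,0,0],[-1,-9,3,0,0,0,0],[-1,-13.5,4.5,0,0,0,0],[-1,-18,6,0,0,0,0],[-1,-22.5,7.5,0,0,0,0],[-1,-27,9,0,0,0,0],[-1,-31.5,10.5,0,0,0,0],[-1,-36,12,0,0,0,0]]

```text
clock: 22.1
eef_pos: [502.7, 185.9, 194.3]
tcp_rot: [-3.139, -0.003, -1.574]
contact_force: [1.1, 0.4, -0.3]
opening: 0.102
```

```bash
python3 -c "
from h import *
to(462,288,80)"
```

```text
shift cm [-10.23   4.12  11.39] turn deg [-0.1 -0.2 -0.2] rows 3.2 t 22.1
```

Emit:
apply_moves:
  targets:
    - [[-1,-4,2,0,0,0,0],[-1,-8,4,0,0,0,0],[-1,-10.2,4.1,1,0,-0.2,0],[-1,-10.2,4.1,4,0,-0.2,0],[-1,-10.2,4.1,8,0,-0.2,0],[-1,-10.2,4.1,11,0,-0.2,0],[-1,-10.2,4.1,11.4,0,-0.2,0],[-1,-10.2,4.1,11.4,0,-0.2,0]]

```text
clock: 22.9
eef_pos: [460.9, 286.9, 78.4]
tcp_rot: [3.14, -0.002, -1.574]
contact_force: [0.0, -0.1, 0.0]
opening: 0.103
```

```bash
python3 -c "
from h import *
to(462,288,31)
snap('side','s10');snap('scene','sc10')
cv2.imwrite('pics/c10.png',np.hstack([cv2.resize(cv2.imread('pics/s10.png')[180:384,140:340],None,fx=2,fy=2),cv2.resize(cv2.imread('pics/sc10.png')[80:182,270:370],None,fx=4,fy=4)]))"
```

```text
shift cm [-0.12 -0.11  4.74] turn deg [ 0.1 -0.1 -0.2] rows 0.9 t 22.9
```

View pics/c10.png

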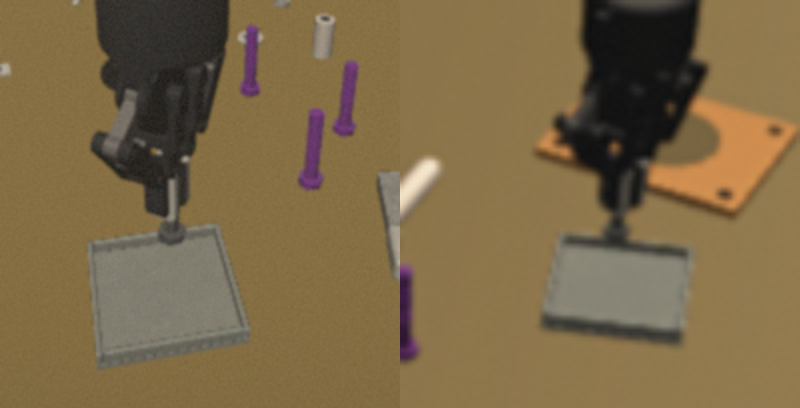

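In both views the bolt hangs about 50 mm over the tray centre. Lowering.

Emit:
apply_moves:
  targets:
    - [[-1,-0.2,-0.1,1.5,0,0,0],[-1,-0.2,-0.1,3.5,0,0,0],[-1,-0.2,-0.1,4.3,0,0,0],[-1,-0.2,-0.1,4.6,0,0,0],[-1,-0.2,-0.1,4.6,0,0,0]]

```text
clock: 23.5
eef_pos: [463.9, 290.0, 34.6]
tcp_rot: [-3.139, 0.001, -1.574]
contact_force: [-0.7, -0.1, 0.0]
opening: 0.101
```

Emit:
apply_moves:
  targets:
    - [[-1,0,0,0.1,0,0,0],[-1,0,0,0.2,0,0,0],[-1,0,0,0.2,0,0,0],[-1,0,0,0.2,0,0,0]]

```text
clock: 23.9
eef_pos: [464.0, 290.1, 32.9]
tcp_rot: [-3.139, 0.001, -1.574]
contact_force: [0.2, -0.4, -1.0]
opening: 0.1
```

Emit:
apply_moves:
  targets:
    - [[-1,0,0,0.1,0,0,0],[-1,0,0,0.3,0,0,0],[-1,0,0,0.3,0,0,0],[-1,0,0,0.3,0,0,0]]

```text
clock: 24.3
eef_pos: [463.9, 290.0, 29.7]
tcp_rot: [-3.139, 0.001, -1.574]
contact_force: [0.0, 0.2, -0.7]
opening: 0.1
```

Emit:
apply_moves:
  targets:
    - [[-1,0,0,0.1,0,0,0],[-1,0,0,0.1,0,0,0],[-1,0,0,0.1,0,0,0]]

```text
clock: 24.6
eef_pos: [464.1, 290.0, 28.9]
tcp_rot: [-3.138, 0.001, -1.574]
contact_force: [-0.8, -1.1, 2.3]
opening: 0.099
```

Emit:
apply_moves:
  targets:
    - [[0.3,0,0,0,0,0,0],[0.3,0,0,0,0,0,0],[0.3,0,0,0,0,0,0],[0.3,0,0,-1,0,0,0],[0.3,0,0,-4,0,0,0],[0.3,0,0,-8,0,0,0],[0.3,0,0,-12,0,0,0],[0.3,0,0,-16,0,0,0]]

```text
clock: 25.4
eef_pos: [463.3, 289.8, 191.2]
tcp_rot: [-3.138, 0.001, -1.574]
contact_force: [0.8, 0.4, -0.4]
opening: 0.653
```

Emit:
apply_moves:
  targets:
    - [[0.3,0,3,-2,0,0,0],[0.3,0,8,-4,0,0,0],[0.3,0,8,-4,0,0,0],[0.3,0,8,-4,0,0,0],[0.3,0,8,-4,0,0,0]]

```text
clock: 25.9
eef_pos: [383.8, 290.1, 231.1]
tcp_rot: [-3.137, 0.002, -1.574]
contact_force: [0.3, 0.9, -0.1]
opening: 0.654
```

```bash
python3 -c "
from h import *
s=r.sense();print(s['eef_pos'],s['clock'],s['qvel'].round(3))
snap('side','s11');snap('scene','sc11')
cv2.imwrite('pics/c11.png',np.hstack([cv2.resize(cv2.imread('pics/s11.png')[120:370,130:350],None,fx=1.8,fy=1.8),cv2.resize(cv2.imread('pics/sc11.png')[80:330,130:350],None,fx=1.8,fy=1.8)]))"
```

```text
[383.77839228 290.12391085 231.14706232] 25.9 [-0.01   0.025 -0.004  0.    -0.001  0.   ]
```

View pics/c11.png

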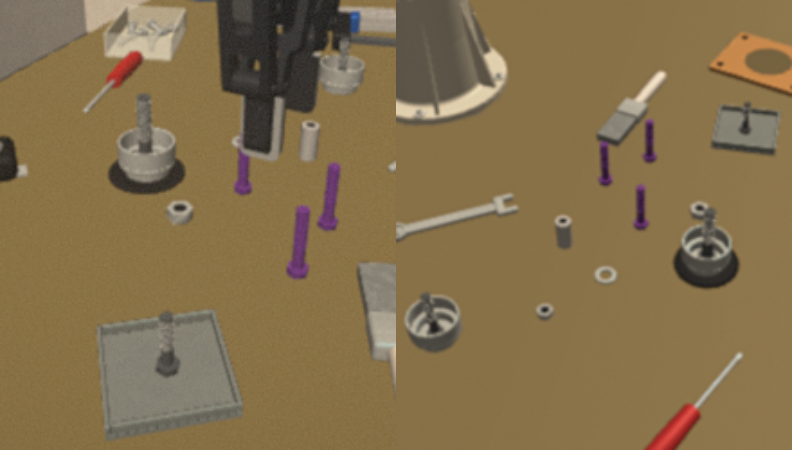

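Both crops show every bolt upright: long in the cup on the mat, medium in the lower cup, short in the tray. The medium bolt's slant in the scene view matches the local vertical. The spacer and purple bolts are where they were.

```bash
python3 -c "
from h import *
print(r.sign_off())"
```

```text
the job is handed in; nothing more can be done
None
```

The job is done and handed in at about 26 s of the 122 s allowed. The upper cup came straight off the stack and stands on the mat. The long bolt is in that cup, the medium one in the lower cup, and the short one in the tray.

**Final checks**
- **Views:** the last side and scene pictures show all three bolts upright. The spacer and the three purple bolts stand where they were, and the gripper is clear of everything.
- **Cup on the mat:** its rim was measured about 1 mm from the mat centre.
- **Lower cup:** measured within about 1 mm of its starting place after the upper cup came off. I did not re-measure it after putting the medium bolt in, only saw it standing.
- **Forces and heights:** each part touched down within about 0.5 mm of the expected height. The highest reported contact force was about 16 N.

**Disagreements**
- The two fixed cameras put the mat centre about 6 mm apart, so I used the closer wrist view, which fell between them.
- My first rough fix of the cup stack was about 10 mm off. A wrist-camera fit corrected it, and both fixed views agreed to about a pixel.
- Two estimates of the tray centre differed by about 6 mm, which leaves the short bolt well inside the tray.

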